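Close the drying tin, then take off only its storage cover

ROBOT

A 6-joint arm with a two-finger parallel gripper is mounted at the origin on a cart in front of the work surface, level with it; the furniture and walls round the work are solid. World frame = base frame: x ahead of the robot, y to its left, z up, the work surface at z = 0. Lengths are in m, angles in degrees, forces in N, time in s.
With the tool pointing down it reaches from about 0.375 to 0.9 m from the base axis. Payload 3.1 kg.
Tool frame: the origin (TCP) lies midway between the tips of the shut fingers; the grasp point (between the pads) lies 19 mm behind it; z points along the fingers, y is the line along which they close (so a half turn about z gives the same grasp; the last joint's range is limited). The gripper opens to 85 mm and grips with 20 to 120 N. Pads are 22 mm wide; open, the fingers measure 114 mm over their backs; the gripper's body (76 mm by 85 mm) begins 54 mm behind the grasp point. The pads swing forward as they close: fully open they stand 13 mm farther back than shut.
Start: joints at [-76.519, 30.224, 82.088, -0, 67.689, -10.227], TCP at [0.251, -0.572, 0.231] pointing down, gripper open.
Joint ranges: [-176.69, 176.69], [-43.24, 126.21], [12.49, 139.97], [-82, 262], [0, 151.66], [-163.58, 163.58]. Speed limits (degrees/s): [159.86, 159.86, 180, 180, 180, 180].

INTERFACE

Orientations are given as a 3x3 rotation matrix whose columns are the frame's x, y, z axes.
In Python, from plant import robot, vision gives the robot as it stands. The module is installed in compiled form; this text tells all that it offers.
- The arm moves only by the shell command python3 -m pendant 'ROWS' [FORCE]. ROWS is JSON, a list of rows, each a list of 5 numbers: the shift along the tool's x, y, z in m, then the turn about the tool's z in rad, then the finger opening in m, from 0 to 0.0854. In form: [[tx, ty, tz, roll, jaw], ...]. A call has 1 to 8 rows; each row shifts and turns the commanded pose from where the row before left it, along the tool's axes as they then stand; what a row does not reach is not made up. A row lasts 1/10 s, in which the tool goes at most 50 mm and 8.59 degrees, less where a joint would pass 70% of its speed; a pose out of reach is approached as far as the arm can. A call with a gripper value outside its range is refused whole. The fingers move at their own pace and stop on an object; FORCE is the grip in N (left out, the last holds). Time passes only in rows, so rows that do not move let the fingers close. It gives the time, the measured TCP pose, the force, the opening and the grip force at its end, in the units of the state.
- robot.get_state(): the state, without advancing time (a new reading comes with each control period).
- vision.capture(name): name is "scene" or "top" or "wrist"; returns a dict with "pixels" (420x560x3 uint8, red, green, blue), "fx", "fy", "cx", "cy" (pixels), "k1" (the pictures are not rectified: a ray, as slopes to the right and down, at radius r is drawn at 1 + k1 r^2 times it, then the intrinsics apply), "T" (4x4, takes a point from camera to world coordinates); the wrist camera has in their place "T_tool_cam" (4x4, takes a point from camera to tool coordinates, whose origin is the TCP and whose axes are the flange's). Camera axes: x right, y down, z forward; pixel columns grow to the right and rows downward; lengths in m; the calibration is good to about 2 mm. A picture is of the moment at which its call begins: read the wrist's pose just before it. There is no depth.
- robot.finish_job(): hands the job in; it is judged then, once.
The state is a dict: "time_s": time; "joint_pos": joint angles; "joint_velocities": joint speeds; "joint_efforts": joint torques, N m; "tool_pos": TCP position; "eef_rot": TCP orientation; "force": force on the tool from outside, world axes, zero at the start; "ft_torque": the same for the moment, N m; "opening": opening from 0.0 (shut) to 1.0 (fully open); "gripper_force": force on a finger pad.
Only numpy, scipy, OpenCV 4.12 (cv2) and the standard library are available. Lean on these libraries where they do the work, as an engineer would, in place of code of your own. Each camera call takes 0.05 s, during which the arm holds its last target. There are 200 camera calls.

TASK

Put the nested pair of lids on the open drying tin as one piece, lowering rather than dropping it, so that the perforated inner lid is fully seated. Then lift off only the outer cover by its bar handle, leaving the inner lid seated and undisturbed so that the desiccant can breathe, and finish while holding the cover in the gripper, still and level, at least 10 cm above the tin. Never lift the cover off before the inner lid is seated, and leave the tin and the things round it where they stand.

Things in the scene. Friction and masses are not known exactly. Their poses are not given: they have to be found in the camera images.
- tin: open-topped rectangular sheet-steel tin, outside 86 (own x) x 52 (own y) x 45 high, walls 3, so the mouth is 80 x 46; stands loose on the desk, 0.6 kg. A fixed slotted cassette lies inside, its top 21 above the underside. Origin: centre of the underside; z up; long side along x.
- inner_lid: aluminium inner lid, 0.16 kg, standing on its plug on the desk. Origin: centre of the plug's underside, z up, long side along x. Plug 76 (x) x 42 (y), 12 deep, lower 6 narrowed to 70 x 36. Above it, z 12 to 28, a pan 92 x 58 with a rim 3 thick; its perforated floor (z 16) carries the cover. Seated, origin 33 above the tin's origin, long sides parallel, either way round.
- pan_grip (a point): centre of the inner lid's pan, 20 above the inner lid's origin. Gripping the pan's two long sides here (58 mm across, along the lid's y; sides run from 8 below to 8 above this point) carries both lids, as the cover just rests in the pan. Axes as the inner lid.
- outer_lid: outer storage cover, 0.09 kg: aluminium slab 82 (x) x 48 (y) x 12, loose in the inner lid's pan (2 mm play), top flush with its rim, dark steel bar handle on top. Origin: centre of the slab's underside, z up; nested, 16 above the inner lid's origin. Not fastened: lifts straight up by its weight alone.
- handle (a point): centre of the cover's bar handle, 23 above the cover's origin; the bar is 46 long (cover's x), 12 wide (y) and 22 high, so it spans 11 below to 11 above this point. Axes as the cover.
- solder_reel: reel of white solder wire with blue flanges, diameter 56, height 37, standing on a flange; bystander. Origin: centre of its underside.
- tape_roll: roll of amber tape lying flat, diameter 58, height 19; bystander. Origin: centre of its underside.
- wool_tin: round open metal tin of brass-wool tip cleaner, diameter 68, height 45; bystander. Origin: centre of its underside.
- flux_bottle: clear bottle with black screw cap, diameter 31, height 82; bystander. Origin: centre of its underside.
There are look-alikes about, which are no part of the job. There is more than one size of the tin; the one meant has the size given above.

How it is judged (in metres and radians):
On the way, in this order (a step that is already met when the one before it is completed fails the run):
1. the two lids are lifted together (height (world z) of inner_lid above 0.055 m and z of outer_lid in the frame of inner_lid between 0.012 and 0.02 m and horizontal distance between outer_lid and inner_lid below 0.008 m), for 0.1 s.
2. the inner lid is seated on the tin with the cover still nested in it, and let go (z of inner_lid in the frame of tin between 0.029 and 0.037 m and horizontal distance between inner_lid and tin below 0.006 m and angle between inner_lid's own z axis and vertical below 0.06 rad and angle between the x axis of inner_lid and the x axis of tin, either way round below 0.12 rad and z of outer_lid in the frame of inner_lid between 0.012 and 0.02 m and horizontal distance between outer_lid and inner_lid below 0.008 m and contact force between the fingers and inner_lid below 0.3 N), for 0.2 s.
At the end, for the whole second after the job is handed in: Inner lid seated and untouched: origin 29-37 mm above the tin's, within 6 mm of centre, tilt < 0.06, long sides parallel within 0.12 rad, tin upright. Fingers hold the cover (> 1 N), still (< 3 cm/s), level within 0.25 rad, origin > 14 cm above the tin's underside, touching neither lid nor tin (z of inner_lid in the frame of tin between 0.029 and 0.037 m and horizontal distance between inner_lid and tin below 0.006 m and angle between inner_lid's own z axis and vertical below 0.06 rad and angle between the x axis of inner_lid and the x axis of tin, either way round below 0.12 rad and z of outer_lid in the frame of tin above 0.14 m and angle between outer_lid's own z axis and vertical below 0.25 rad and linear speed of outer_lid below 0.03 m/s and contact force between the fingers and outer_lid above 1 N and contact force between outer_lid and inner_lid below 0.1 N and contact force between outer_lid and tin below 0.1 N and contact force between each of the fingers, the arm and inner_lid below 0.3 N and angle between tin's own z axis and vertical below 0.05 rad and linear speed of inner_lid below 0.02 m/s); the arm keeps its last pose, push and grip.
It fails at once if the cover is apart from the inner lid while the inner lid is not seated on the tin ((z of outer_lid in the frame of inner_lid above 0.024 m or horizontal distance between outer_lid and inner_lid above 0.015 m) and (z of inner_lid in the frame of tin above 0.04 m or horizontal distance between inner_lid and tin above 0.009 m or angle between inner_lid's own z axis and vertical above 0.1 rad)).
It fails at once if the lids are dropped on the tin (let go more than about 8 mm above their seat) (horizontal distance between inner_lid and tin below 0.06 m and z of inner_lid in the frame of tin above 0.042 m and contact force between the fingers and inner_lid below 0.1 N).
It fails at once if the tin is shifted more than 3 cm or tipped (distance of tin from where it was at the start of the episode above 0.03 m or angle between tin's own z axis and vertical above 0.3 rad).
It fails at once if a bystander is moved more than 2 cm (distance of any of solder_reel, tape_roll, wool_tin, flux_bottle from where it was at the start of the episode above 0.02 m).
It also fails if it takes over 58 s, if anything falls off the work surface, if the arm or the gripper's body presses on something with over 40 N, if the wrist force passes 120 N, or if a joint passes its speed limit or range.

## Working session

There is one attempt and no reset: what is moved stays moved. The work goes in short steps, Python scripts to look and compute and a shell command to move; the robot and the scene stay as the last step left them, time stands still between calls to the robot, and variables do not carry over. Pictures are saved under pics/ and viewed, at most 14 in all, crops included, and the job is handed in when it is done.

```bash
mkdir -p pics; cat > h.py <<'E'
import numpy as np, cv2
from plant import robot, vision
def cap(n):
    s=robot.get_state(); c=vision.capture(n)
    if 'T' not in c:
        B=np.eye(4);B[:3,:3]=s['eef_rot'];B[:3,3]=s['tool_pos'];c['T']=B@c['T_tool_cam']
    return c
def ray(c,uv):
    K=np.array([[c['fx'],0,c['cx']],[0,c['fy'],c['cy']],[0,0,1.]])
    p=cv2.undistortPoints(np.array(uv,float).reshape(-1,1,2),K,np.array([c['k1'],0,0,0.])).reshape(-1,2)
    d=np.c_[p,np.ones(len(p))]@c['T'][:3,:3].T
    return c['T'][:3,3],d
def onz(c,uv,z):
    o,d=ray(c,uv); return o+d*((z-o[2])/d[:,2])[:,None]
def save(c,n,crop=None,s=1):
    im=c['pixels'][:,:,::-1]
    if crop: x0,y0,x1,y1=crop; im=im[y0:y1,x0:x1]
    cv2.imwrite('pics/'+n,cv2.resize(im,None,fx=s,fy=s,interpolation=cv2.INTER_CUBIC))
E
python3 - <<'E'
from h import *
import pickle
D={n:cap(n) for n in('scene','top','wrist')}
pickle.dump(D,open('d.pkl','wb'))
for n in D: save(D[n],n+'0.png'); print(n,D[n]['T'].round(3).tolist(),D[n]['fx'],D[n]['k1'])
s=robot.get_state();print(s['time_s'],s['tool_pos'],np.round(s['eef_rot'],3).tolist(),s['opening'],s['force'])
E
```

```text
scene [[-0.6, -0.598, 0.531, -0.016], [-0.8, 0.462, -0.383, 0.62], [-0.016, -0.655, -0.756, 0.812], [0.0, 0.0, 0.0, 1.0]] 492.36347524111744 0.049093555384465255
top [[-0.002, -0.996, 0.085, 0.454], [-0.999, 0.005, 0.039, 0.236], [-0.039, -0.085, -0.996, 0.927], [0.0, 0.0, 0.0, 1.0]] 454.20159058091684 -0.023888447233030713
wrist [[0.403, -0.874, -0.273, 0.32], [-0.915, -0.384, -0.12, -0.541], [-0.0, 0.298, -0.954, 0.373], [0.0, 0.0, 0.0, 1.0]] 325.341995852229 -0.04590310391958056
0.15 [ 0.25121085 -0.57169406  0.2305677 ] [[0.916, 0.402, -0.0], [0.402, -0.916, 0.002], [0.0, -0.002, -1.0]] 1.0002779469042995 [ 0.30592367 -0.04196447 -0.62247833]
```

View pics/top0.png

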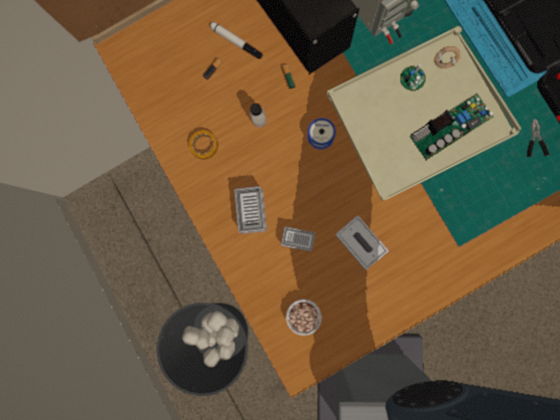

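View pics/scene0.png

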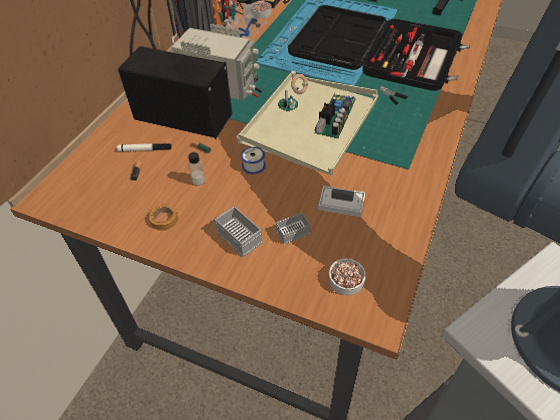

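The top view shows the nested lids at about (362,243), with the handle bar across the slab's long axis, and two tins at (250,210) and (298,238). I'll measure both tins to see which is 86 x 52.

```bash
python3 - <<'E'
from h import *
import pickle
D=pickle.load(open('d.pkl','rb'))
c=D['top'];im=c['pixels']
hsv=cv2.cvtColor(im,cv2.COLOR_RGB2HSV)
wood=((hsv[...,0]<22)&(hsv[...,1]>95)).astype(np.uint8)
for nm,(x0,y0,x1,y1),z in [('A',(222,178,278,242),.045),('B',(272,220,322,256),.045),('lid',(328,208,396,276),.028)]:
    m=np.zeros(wood.shape,np.uint8); m[y0:y1,x0:x1]=1-wood[y0:y1,x0:x1]
    cs,_=cv2.findContours(m,cv2.RETR_EXTERNAL,cv2.CHAIN_APPROX_NONE)
    k=max(cs,key=cv2.contourArea).reshape(-1,2)
    p=onz(c,k,z)[:,:2]*1000
    r=cv2.minAreaRect(p.astype(np.float32)); print(nm,len(k),k.min(0),k.max(0),r,cv2.boxPoints(r).round().tolist())
save(c,'topcrop.png',(210,170,410,280),4)
save(D['scene'],'scenecrop.png',(200,170,380,270),4)
E
```

```text
A 137 [234 186] [266 233] ((539.0791015625, 332.79107666015625), (90.06686401367188, 56.94926071166992), 5.944180488586426) [[491.0, 356.0], [497.0, 300.0], [587.0, 309.0], [581.0, 366.0]]
B 94 [281 227] [314 250] ((481.4017333984375, 239.62539672851562), (61.60243225097656, 39.549137115478516), 78.45085144042969) [[456.0, 213.0], [495.0, 205.0], [507.0, 266.0], [468.0, 274.0]]
lid 117 [335 216] [388 269] ((474.7259216308594, 114.25543212890625), (93.89933776855469, 60.52260208129883), 40.205326080322266) [[419.0, 107.0], [458.0, 61.0], [530.0, 121.0], [491.0, 168.0]]
```

View pics/topcrop.png

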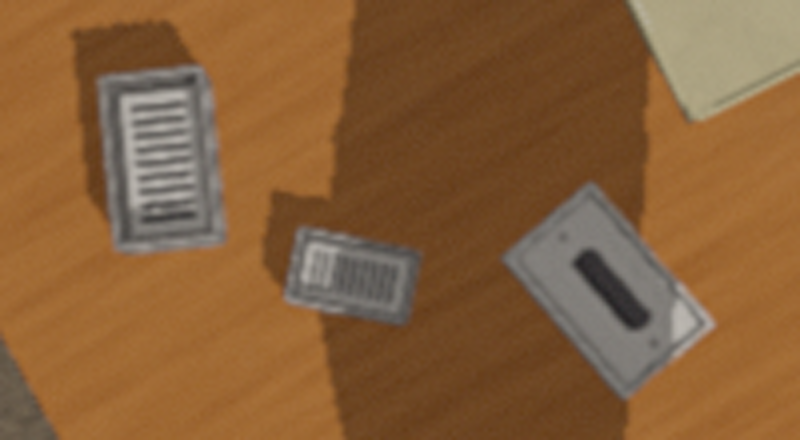

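The large tin measures 90 x 57 with some wall side included, so it is the 86 x 52 one, at about (0.539, 0.333). The small one is a look-alike. The lids are at about (0.475, 0.114) with their long axis at about 40°, so I'll move over them for a closer look.

```bash
R='[0.03,-0.0335,0,0,0.085]'
python3 -m pendant '[[0.03,-0.0335,0,0,0.085],[0.03,-0.0335,0,0,0.085],[0.03,-0.0335,0,0,0.085],[0.03,-0.0335,0,0,0.085],[0.03,-0.0335,0,0,0.085],[0.03,-0.0335,0,0,0.085],[0.03,-0.0335,0,0,0.085],[0.03,-0.0335,0,0,0.085]]'
python3 -m pendant '[[0.03,-0.0335,0,0,0.085],[0.03,-0.0335,0,0,0.085],[0.03,-0.0335,0,0,0.085],[0.03,-0.0335,0,0,0.085],[0.03,-0.0335,0,0,0.085],[0.03,-0.0335,0,0,0.085],[0.03,-0.0335,0,0,0.085],[0.03,-0.0335,0,0,0.085]]'
python3 -m pendant '[[0,0,0,-0.14,0.085],[0,0,0,-0.14,0.085],[0,0,0,0,0.085],[0,0,0,0,0.085]]'
python3 - <<'E'
from h import *
import pickle
c=cap('wrist');pickle.dump(c,open('w1.pkl','wb'));save(c,'w1.png')
s=robot.get_state();print(s['time_s'],s['tool_pos'],np.round(s['eef_rot'],3).tolist(),c['T'].round(3).tolist())
E
```

```text
time_s: 0.95
tool_pos: [0.3635, -0.2286, 0.2313]
eef_rot: [[0.916, 0.401, 0.0], [0.401, -0.916, 0.0], [0.0, -0.0, -1.0]]
force: [1.0, 0.2, -1.1]
opening: 0.995
gripper_force: 0.0
time_s: 1.75
tool_pos: [0.4754, 0.1135, 0.2313]
eef_rot: [[0.915, 0.402, -0.0], [0.402, -0.915, -0.0], [-0.0, 0.0, -1.0]]
force: [0.6, 0.1, 0.9]
opening: 0.997
gripper_force: 0.0
time_s: 2.15
tool_pos: [0.4751, 0.1115, 0.2312]
eef_rot: [[0.771, 0.637, -0.0], [0.637, -0.771, 0.0], [-0.0, -0.0, -1.0]]
force: [-0.5, 0.2, -0.9]
opening: 0.996
gripper_force: 0.0
2.2 [0.47514679 0.11132952 0.23123446] [[0.771, 0.637, -0.0], [0.637, -0.771, -0.0], [-0.0, -0.0, -1.0]] [[0.638, -0.735, -0.23, 0.533], [-0.77, -0.608, -0.192, 0.16], [0.001, 0.299, -0.954, 0.374], [0.0, 0.0, 0.0, 1.0]]
```

View pics/w1.png

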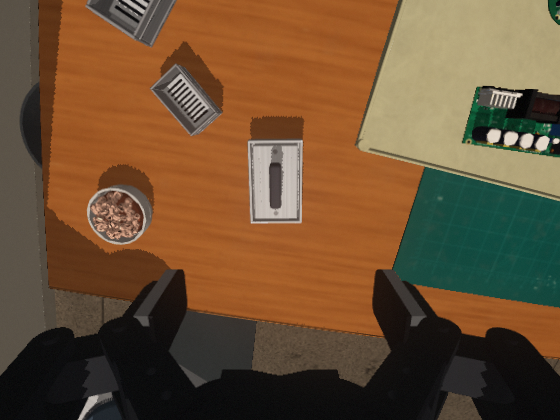

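The wrist view shows the lid pair upright at (275,182), rim corners about (248,141)–(302,222). I'll measure it on the rim plane.

```bash
cat > lid.py <<'E'
from h import *
import sys,pickle
def rectz(c,box,z,extra=0):
    im=c['pixels'];hsv=cv2.cvtColor(im,cv2.COLOR_RGB2HSV)
    wood=((hsv[...,0]<22)&(hsv[...,1]>95)).astype(np.uint8)
    x0,y0,x1,y1=box;m=np.zeros(wood.shape,np.uint8);m[y0:y1,x0:x1]=1-wood[y0:y1,x0:x1]
    m=cv2.morphologyEx(m,cv2.MORPH_OPEN,np.ones((5,5)))
    cs,_=cv2.findContours(m,cv2.RETR_EXTERNAL,cv2.CHAIN_APPROX_NONE)
    k=max(cs,key=cv2.contourArea).reshape(-1,2)
    r=cv2.minAreaRect((onz(c,k,z)[:,:2]*1000).astype(np.float32))
    return k,r,cv2.boxPoints(r).round(1)
if __name__=='__main__':
    c=pickle.load(open('w1.pkl','rb'))
    k,r,b=rectz(c,(235,125,315,240),.028);print(k.min(0),k.max(0),r,b.tolist())
    # dark handle top, z=.05
    g=cv2.cvtColor(c['pixels'],cv2.COLOR_RGB2GRAY);m=np.zeros_like(g);m[150:215,260:292]=(g[150:215,260:292]<85)
    cs,_=cv2.findContours(m,cv2.RETR_EXTERNAL,cv2.CHAIN_APPROX_NONE);h=max(cs,key=cv2.contourArea).reshape(-1,2)
    print(h.min(0),h.max(0),cv2.minAreaRect((onz(c,h,.05)[:,:2]*1000).astype(np.float32)))
E
python3 lid.py
```

```text
[248 139] [302 223] ((472.67413330078125, 115.5546875), (92.83050537109375, 57.659725189208984), 39.76226806640625) [[418.6000061035156, 108.0], [455.3999938964844, 63.70000076293945], [526.7999877929688, 123.0999984741211], [489.8999938964844, 167.39999389648438]]
[269 162] [280 207] ((474.23876953125, 117.23469543457031), (46.76824188232422, 11.063821792602539), 39.639259338378906)
```

Both measurements fit: 92.8 x 57.7, centre (0.473, 0.115), yaw 39.8°. Next I'll centre and descend.

```bash
python3 -m pendant '[[0.001,-0.004,0.02,0,0.085],[0,0,0.03,0,0.085],[0,0,0.03,0,0.085],[0,0,0.03,0,0.085],[0,0,0.03,0,0.085],[0,0,0.03,0,0.085],[0,0,0.02,0,0.085],[0,0,0,0,0.085]]'
python3 -m pendant '[[0,0,0.01,0,0.085],[0,0,0.01,0,0.085],[0,0,0.01,0,0.085],[0,0,0.007,0,0.085],[0,0,0,0,0.085],[0,0,0,0,0.085]]'
python3 - <<'E'
from h import *
c=cap('wrist');save(c,'w2.png')
E
```

```text
time_s: 3.0
tool_pos: [0.4719, 0.1146, 0.0391]
eef_rot: [[0.771, 0.637, -0.005], [0.637, -0.771, -0.0], [-0.004, -0.003, -1.0]]
force: [0.2, 0.3, 0.7]
opening: 0.992
gripper_force: 0.0
time_s: 3.6
tool_pos: [0.4735, 0.1153, 0.0043]
eef_rot: [[0.769, 0.639, -0.0], [0.639, -0.769, 0.0], [-0.0, -0.0, -1.0]]
force: [-0.2, -0.2, 0.2]
opening: 0.997
gripper_force: 0.0
```

View pics/w2.png

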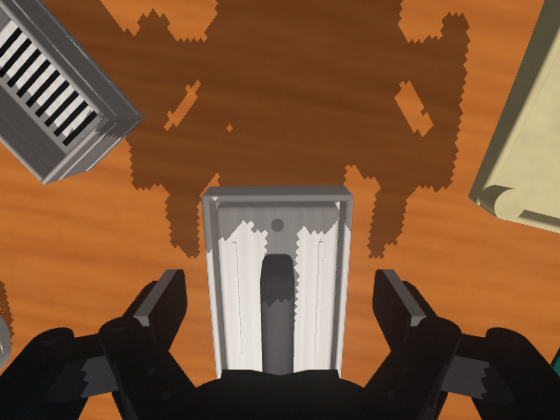

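The lid sits midway between the fingers: its rim spans columns 203–352 and the fingers are centred on about 280. Now I'll close on the pan.

```bash
python3 -m pendant '[[0,0,0.003,0,0.07],[0,0,0,0,0.064],[0,0,0,0,0.06],[0,0,0,0,0.055],[0,0,0,0,0.05],[0,0,0,0,0.05],[0,0,0,0,0.05],[0,0,0,0,0.05]]' 45
python3 -m pendant '[[0,0,-0.005,0,0.05],[0,0,-0.01,0,0.05],[0,0,-0.015,0,0.05],[0,0,-0.02,0,0.05],[0,0,-0.025,0,0.05],[0,0,-0.025,0,0.05],[0,0,-0.02,0,0.05],[0,0,0,0,0.05]]'
python3 - <<'E'
from h import *
import pickle
c=cap('wrist');pickle.dump(c,open('w3.pkl','wb'));save(c,'w3.png')
E
```

```text
time_s: 4.45
tool_pos: [0.4735, 0.1153, 0.0017]
eef_rot: [[0.769, 0.639, 0.0], [0.639, -0.769, 0.0], [0.0, 0.0, -1.0]]
force: [-2.0, -0.3, 5.1]
opening: 0.668
gripper_force: 49.2
time_s: 5.25
tool_pos: [0.4752, 0.1153, 0.1239]
eef_rot: [[0.769, 0.64, 0.006], [0.64, -0.769, 0.0], [0.005, 0.004, -1.0]]
force: [0.2, 0.7, -2.4]
opening: 0.667
gripper_force: 48.6
```

View pics/w3.png

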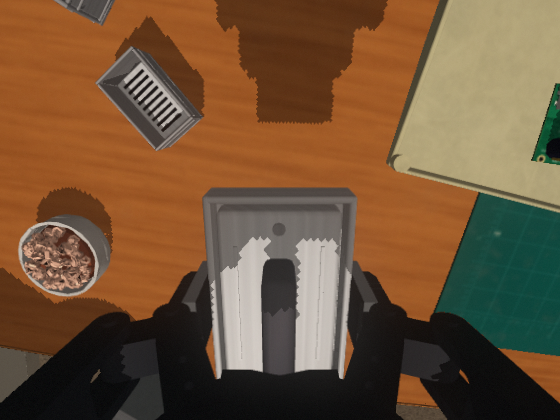

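Both lids are lifted together, with the cover flush in the pan. I'll move next to the tin, turn to its yaw and measure it, along with the held lid in the tool frame.

```bash
python3 -m pendant '[[0.009,-0.0255,-0.0095,0,0.05],[0.009,-0.0255,-0.0095,0,0.05],[0.009,-0.0255,-0.0095,0,0.05],[0.009,-0.0255,-0.0095,0,0.05],[0.009,-0.0255,-0.0095,0,0.05],[0.009,-0.0255,-0.0095,0,0.05],[0.009,-0.0255,-0.0095,0,0.05],[0.009,-0.0255,-0.0095,0,0.05]]'
python3 -m pendant '[[0,0,0,0.148,0.05],[0,0,0,0.148,0.05],[0,0,0,0.148,0.05],[0,0,0,0.148,0.05],[0,0,0,0,0.05],[0,0,0,0,0.05],[0,0,0,0,0.05]]'
python3 - <<'E'
from h import *
import pickle
c=cap('wrist');pickle.dump(c,open('w4.pkl','wb'));save(c,'w4.png')
s=robot.get_state();print(s['tool_pos'],s['opening'])
T=c['T_tool_cam'];c3=dict(c);c3['T']=T
# tool z axis forward: rim top is at tool z = -(0.028-0.0017)
print(onz(c3,[[205,188],[280,188],[353,188]],-0.0263).round(4).tolist())
E
```

```text
time_s: 6.1
tool_pos: [0.3969, 0.3186, 0.196]
eef_rot: [[0.769, 0.639, -0.003], [0.639, -0.769, -0.002], [-0.004, -0.001, -1.0]]
force: [1.2, 0.6, -2.5]
opening: 0.668
gripper_force: 48.9
time_s: 6.8
tool_pos: [0.3981, 0.3179, 0.1966]
eef_rot: [[0.995, 0.104, -0.001], [0.104, -0.995, -0.001], [-0.001, 0.0, -1.0]]
force: [0.1, 0.0, -3.0]
opening: 0.667
gripper_force: 49.0
[0.39821108 0.317966   0.19682622] 0.6671047495663347
[[0.0485, -0.0274, -0.0263], [0.0485, 0.0002, -0.0263], [0.0485, 0.0269, -0.0263]]
```

View pics/w4.png

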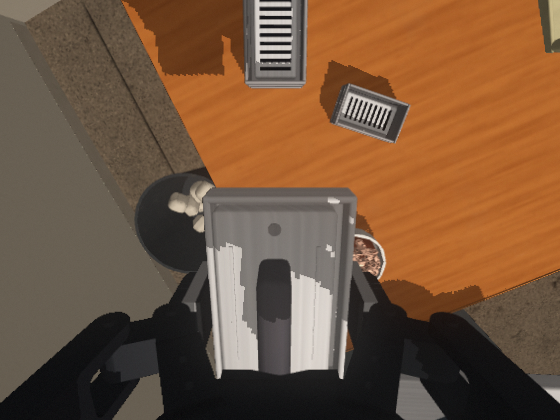

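The lid is held square, and the tin's near end is at rows 0–87, columns 245–306. I'll back off 60 mm to see the whole tin.

```bash
python3 -m pendant '[[-0.02,0,0,0,0.05],[-0.02,0,0,0,0.05],[-0.02,0,0,0,0.05],[0,0,0,0,0.05],[0,0,0,0,0.05],[0,0,0,0,0.05]]'
cat > tin.py <<'E'
from lid import *
def tin(c,box,v=0):
    # outer outline of the metal; only edges belonging to the top rim are kept: rays on z=.045
    k,r,b=rectz(c,box,.045); return k,r,b
E
python3 - <<'E'
from lid import *
c=cap('wrist');pickle.dump(c,open('w5.pkl','wb'))
s=robot.get_state();print(s['tool_pos'],np.round(s['eef_rot'],3).tolist())
k,r,b=rectz(c,(225,0,330,200),.045);print(k.min(0),k.max(0),r,b.tolist())
save(c,'w5.png',(215,10,335,185),3.4)
E
```

```text
time_s: 7.45
tool_pos: [0.3403, 0.3125, 0.1976]
eef_rot: [[0.995, 0.102, 0.002], [0.102, -0.995, 0.001], [0.002, -0.001, -1.0]]
force: [0.9, -0.3, -1.7]
opening: 0.671
gripper_force: 49.1
[0.3401801  0.31247381 0.19752507] [[0.995, 0.102, 0.002], [0.102, -0.995, 0.001], [0.002, -0.001, -1.0]]
[225 166] [329 199] ((351.9491882324219, 315.8219299316406), (31.153610229492188, 97.76771545410156), 5.816977024078369) [[331.5, 362.8999938964844], [341.3999938964844, 265.6000061035156], [372.3999938964844, 268.79998779296875], [362.5, 366.0]]
```

View pics/w5.png

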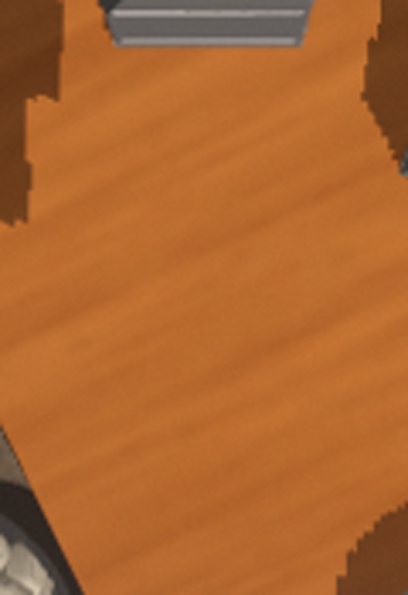

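Backing off was the wrong way because the camera leans back. I'll go forward until the tin is right under the camera.

```bash
python3 -m pendant '[[0.02,0,0,0,0.05],[0.02,0,0,0,0.05],[0.02,0,0,0,0.05],[0.02,0,0,0,0.05],[0.02,0,0,0,0.05],[0.015,0,0,0,0.05],[0,0,0,0,0.05],[0,0,0,0,0.05]]'
python3 -m pendant '[[0,0,0,0,0.05],[0,0,0,0,0.05],[0,0,0,0,0.05]]'
python3 - <<'E'
from lid import *
c=cap('wrist');pickle.dump(c,open('w5.pkl','wb'))
s=robot.get_state();print(s['tool_pos'],np.round(s['eef_rot'],3).tolist())
k,r,b=rectz(c,(225,0,325,184),.045);print(k.min(0),k.max(0),r,b.tolist())
save(c,'w6.png',(180,0,380,240),2.5)
E
```

```text
time_s: 8.3
tool_pos: [0.453, 0.3234, 0.1968]
eef_rot: [[0.995, 0.101, -0.001], [0.101, -0.995, -0.0], [-0.001, 0.0, -1.0]]
force: [-0.1, -0.6, -1.8]
opening: 0.669
gripper_force: 49.0
time_s: 8.6
tool_pos: [0.4524, 0.3237, 0.1974]
eef_rot: [[0.995, 0.102, -0.0], [0.102, -0.995, -0.0], [-0.0, 0.0, -1.0]]
force: [-0.2, -0.6, -1.6]
opening: 0.669
gripper_force: 49.0
[0.45259811 0.3237861  0.19744617] [[0.995, 0.102, -0.0], [0.102, -0.995, -0.0], [-0.0, 0.0, -1.0]]
[244  45] [306 148] ((537.41015625, 335.7750244140625), (84.73200988769531, 51.977378845214844), 5.8466596603393555) [[492.6000061035156, 357.29998779296875], [497.8999938964844, 305.6000061035156], [582.2000122070312, 314.20001220703125], [576.9000244140625, 365.8999938964844]]
```

View pics/w6.png

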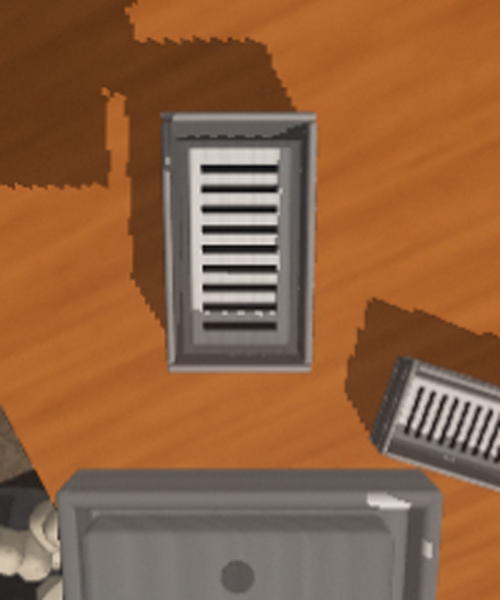

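This measurement is clean: 84.7 x 52.0, centre (0.5374, 0.3358), yaw 5.85°, matching the tool's yaw. The wrist offsets seen at the grasp put the TCP target at (0.5379, 0.3352).

```bash
python3 -m pendant '[[0.02,-0.0026,0,0,0.05],[0.02,0,0,0,0.05],[0.02,0,0.01,0,0.05],[0.016,0,0.02,0,0.05],[0.01,0,0.03,0,0.05],[0,0,0.03,0,0.05],[0,0,0.025,0,0.05],[0,0,0.015,0,0.05]]'
python3 -m pendant '[[0,0,0.005,0,0.05],[0,0,0,0,0.05],[0,0,0,0,0.05],[0,0,0,0,0.05]]'
```

```text
time_s: 9.45
tool_pos: [0.5371, 0.3346, 0.065]
eef_rot: [[0.995, 0.102, -0.003], [0.102, -0.995, -0.001], [-0.004, 0.001, -1.0]]
force: [-0.5, -0.5, -2.3]
opening: 0.673
gripper_force: 49.0
time_s: 9.85
tool_pos: [0.5394, 0.3355, 0.0639]
eef_rot: [[0.995, 0.102, 0.003], [0.102, -0.995, 0.001], [0.003, -0.001, -1.0]]
force: [-0.1, 0.2, -2.5]
opening: 0.67
gripper_force: 49.0
```

```bash
python3 -m pendant '[[0,0,0.004,0,0.05],[0,0,0.004,0,0.05],[0,0,0.004,0,0.05],[0,0,0,0,0.05],[0,0,0,0,0.05],[0,0,0,0,0.05]]'
```

```text
time_s: 10.45
tool_pos: [0.5385, 0.3351, 0.0503]
eef_rot: [[0.995, 0.102, 0.0], [0.102, -0.995, 0.0], [0.0, -0.0, -1.0]]
force: [0.1, 0.7, -2.8]
opening: 0.665
gripper_force: 49.0
```

```bash
python3 -m pendant '[[-0.0005,0,0.002,0,0.05],[0,0,0.002,0,0.05],[0,0,0.002,0,0.05],[0,0,0.001,0,0.05],[0,0,0,0,0.05],[0,0,0,0,0.05]]'
```

```text
time_s: 11.05
tool_pos: [0.538, 0.335, 0.0433]
eef_rot: [[0.995, 0.102, 0.0], [0.102, -0.995, 0.0], [0.0, -0.0, -1.0]]
force: [-0.0, -0.1, -2.8]
opening: 0.671
gripper_force: 49.0
```

```bash
python3 -m pendant '[[0,0,0.001,0,0.05],[0,0,0.001,0,0.05],[0,0,0.001,0,0.05],[0,0,0.001,0,0.05],[0,0,0.001,0,0.05],[0,0,0,0,0.05],[0,0,0,0,0.05]]'
```

```text
time_s: 11.75
tool_pos: [0.5379, 0.335, 0.0382]
eef_rot: [[0.995, 0.102, -0.0], [0.102, -0.995, -0.0], [-0.0, 0.0, -1.0]]
force: [-0.1, -0.0, -2.3]
opening: 0.668
gripper_force: 49.0
```

No contact, so the plug's wide part is inside. I'll lower to the seat.

```bash
python3 -m pendant '[[0,0,0.001,0,0.05],[0,0,0.001,0,0.05],[0,0,0.001,0,0.05],[0,0,0,0,0.05],[0,0,0,0,0.05]]'
python3 -m pendant '[[0,0,0.0005,0,0.05],[0,0,0.0005,0,0.05],[0,0,0,0,0.05],[0,0,0,0,0.05]]'
```

```text
time_s: 12.25
tool_pos: [0.5379, 0.335, 0.0353]
eef_rot: [[0.995, 0.102, -0.0], [0.102, -0.995, -0.0], [-0.0, 0.0, -1.0]]
force: [-0.4, -0.1, -1.7]
opening: 0.671
gripper_force: 49.0
time_s: 12.65
tool_pos: [0.538, 0.335, 0.0347]
eef_rot: [[0.995, 0.102, 0.0], [0.102, -0.995, 0.0], [0.0, -0.0, -1.0]]
force: [0.0, -1.2, 1.4]
opening: 0.67
gripper_force: 49.4
```

Contact came at the predicted height (TCP 0.0347, and the force turned upward), so the lid is seated. Now I'll open gently.

```bash
python3 -m pendant '[[0,0,0.0003,0,0.05],[0,0,0,0,0.058],[0,0,0,0,0.062],[0,0,0,0,0.068],[0,0,0,0,0.074],[0,0,0,0,0.08],[0,0,0,0,0.08],[0,0,0,0,0.08]]'
python3 -m pendant '[[0,0,0,0,0.08],[0,0,0,0,0.08],[0,0,0,0,0.08],[0,0,-0.005,0,0.08],[0,0,-0.01,0,0.08],[0,0,-0.01,0,0.08],[0,0,0,0,0.08],[0,0,0,0,0.08]]'
python3 - <<'E'
from lid import *
c=cap('wrist');pickle.dump(c,open('w7.pkl','wb'));save(c,'w7.png')
t=cap('top');pickle.dump(t,open('t7.pkl','wb'));
E
```

```text
time_s: 13.45
tool_pos: [0.5379, 0.335, 0.034]
eef_rot: [[0.995, 0.102, -0.0], [0.102, -0.995, -0.0], [-0.0, 0.0, -1.0]]
force: [-0.3, -0.1, 0.7]
opening: 0.937
gripper_force: 0.0
time_s: 14.25
tool_pos: [0.5383, 0.3352, 0.0599]
eef_rot: [[0.995, 0.102, 0.001], [0.102, -0.995, 0.001], [0.001, -0.0, -1.0]]
force: [-0.1, -0.3, -0.2]
opening: 0.934
gripper_force: 0.0
```

View pics/w7.png

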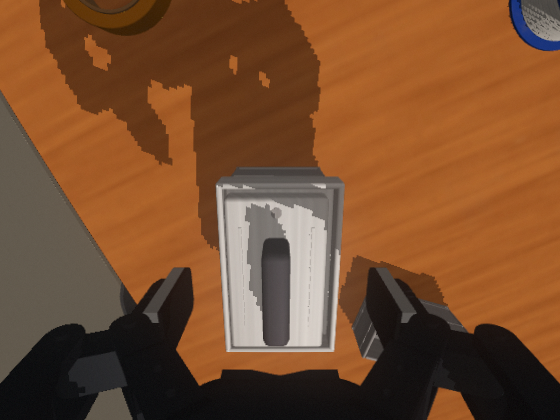

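The lids are seated and the cover nested, with the handle at (276,292). I'll check the rim size at the seated height and measure the handle.

```bash
python3 - <<'E'
from lid import *
c=pickle.load(open('w7.pkl','rb'))
g=cv2.cvtColor(c['pixels'],cv2.COLOR_RGB2GRAY)
def R(c,u,z): return onz(c,u,z).round(4).tolist()
print('rim', R(c,[[217,186],[344,186],[335,352],[228,352]],.061))
m=np.zeros_like(g);m[225:352,255:300]=(g[225:352,255:300]<75)
cs,_=cv2.findContours(m,cv2.RETR_EXTERNAL,cv2.CHAIN_APPROX_NONE);h=max(cs,key=cv2.contourArea).reshape(-1,2)
print(h.min(0),h.max(0),cv2.minAreaRect((onz(c,h,.083)[:,:2]*1000).astype(np.float32)))
E
python3 -m pendant '[[0,0,-0.02,0,0.08],[0,0,-0.01,0,0.05],[0,0,0,0,0.03],[0,0,0,0,0.03],[0,0,0,0,0.03],[0,0,0,0,0.03]]'
```

```text
rim [[0.5788, 0.3673, 0.061], [0.5845, 0.311, 0.061], [0.4949, 0.301, 0.061], [0.4892, 0.3576, 0.061]]
[261 238] [289 345] ((539.9795532226562, 338.3896484375), (51.51356506347656, 11.225728034973145), 1.652706503868103)
time_s: 14.95
tool_pos: [0.5374, 0.3348, 0.0882]
eef_rot: [[0.995, 0.102, -0.001], [0.102, -0.995, -0.001], [-0.001, 0.0, -1.0]]
force: [0.2, 1.0, -0.3]
opening: 0.35
gripper_force: 0.0
```

The rim centre is (0.537, 0.334), level and within about 1 mm of the tin. I'll descend on the handle and grip.

```bash
python3 -m pendant '[[0,0,0.008,0,0.03],[0,0,0.008,0,0.03],[0,0,0.006,0,0.03],[0,0,0.002,0,0.03],[0,0,0,0,0.03],[0,0,0,0,0.03]]' 30
python3 -m pendant '[[0,0,0,0,0.02],[0,0,0,0,0.016],[0,0,0,0,0.012],[0,0,0,0,0.006],[0,0,0,0,0.006],[0,0,0,0,0.006],[0,0,0,0,0.006],[0,0,0,0,0.006]]' 30
python3 - <<'E'
from h import *
c=cap('wrist');save(c,'w8.png')
E
```

```text
time_s: 15.55
tool_pos: [0.5381, 0.3351, 0.065]
eef_rot: [[0.995, 0.102, 0.0], [0.102, -0.995, 0.0], [0.0, -0.0, -1.0]]
force: [-0.3, -0.3, -0.7]
opening: 0.352
gripper_force: 0.0
time_s: 16.35
tool_pos: [0.5382, 0.3352, 0.0655]
eef_rot: [[0.995, 0.102, 0.001], [0.102, -0.995, 0.0], [0.001, -0.0, -1.0]]
force: [-0.2, 0.3, 4.6]
opening: 0.124
gripper_force: 31.7
```

View pics/w8.png

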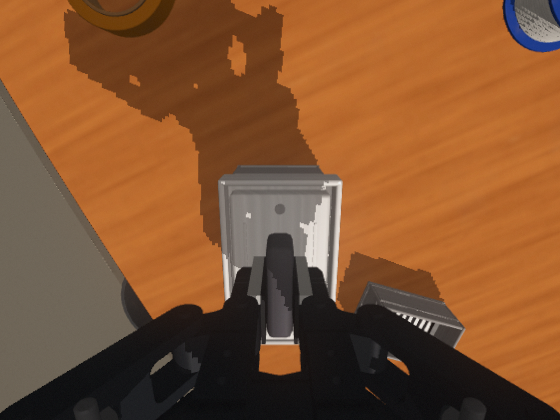

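The bar is gripped centrally at (280,285), opening about 11 mm. I'll lift slowly at first.

```bash
python3 -m pendant '[[0,0,-0.001,0,0.006],[0,0,-0.002,0,0.006],[0,0,-0.003,0,0.006],[0,0,-0.003,0,0.006],[0,0,-0.003,0,0.006],[0,0,-0.004,0,0.006],[0,0,-0.004,0,0.006],[0,0,-0.005,0,0.006]]'
python3 -m pendant '[[0,0,-0.01,0,0.006],[0,0,-0.02,0,0.006],[0,0,-0.02,0,0.006],[0,0,-0.02,0,0.006],[0,0,-0.02,0,0.006],[0,0,-0.01,0,0.006],[0,0,-0.005,0,0.006],[0,0,0,0,0.006]]'
python3 -m pendant '[[0,0,0,0,0.006],[0,0,0,0,0.006],[0,0,0,0,0.006],[0,0,0,0,0.006],[0,0,0,0,0.006],[0,0,0,0,0.006],[0,0,0,0,0.006],[0,0,0,0,0.006]]'
python3 - <<'E'
from h import *
c=cap('scene');save(c,'s9.png',(170,90,350,280),3)
E
```

```text
time_s: 17.2
tool_pos: [0.5378, 0.335, 0.0903]
eef_rot: [[0.995, 0.102, -0.0], [0.102, -0.995, -0.0], [-0.0, 0.0, -1.0]]
force: [-0.3, 0.1, -0.8]
opening: 0.13
gripper_force: 31.0
time_s: 18.0
tool_pos: [0.538, 0.3351, 0.1956]
eef_rot: [[0.995, 0.102, 0.001], [0.102, -0.995, 0.0], [0.001, -0.0, -1.0]]
force: [-0.2, -0.4, -1.9]
opening: 0.133
gripper_force: 31.0
time_s: 18.8
tool_pos: [0.5379, 0.335, 0.1951]
eef_rot: [[0.995, 0.102, 0.0], [0.102, -0.995, 0.0], [0.0, -0.0, -1.0]]
force: [0.4, -0.3, -1.0]
opening: 0.133
gripper_force: 31.0
```

View pics/s9.png

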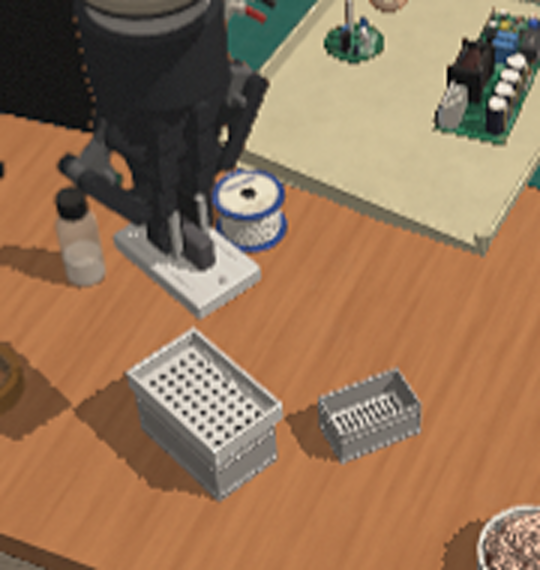

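The crop shows the perforated inner lid seated on the tin at about (205,400), and the cover held level above it at about (190,265), roughly 18 cm up.

```bash
python3 -c "
from plant import robot
print(robot.finish_job())"
```

```text
the job is handed in; nothing more can be done
None
```

I handed the job in at about 19 s of the 58 s allowed: the inner lid is seated on the 86 x 52 mm tin, and the gripper holds the cover still and level about 18 cm above the desk; the hand-in call returned no verdict.

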